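One turn of the feed wheel

TASK

Advance the bench feed slide by one lead: with your fingertips, gently push the hand wheel round clockwise (seen from above) by its red upright handle through exactly one full turn, so that the handle is back where it started, then let go of it. Only push the handle, do not grip it, and leave the hex nut, tape measure and pliers where they lie.

Things in the scene. Friction and masses are not known exactly. Their poses are not given: they have to be found in the camera images.
- feed_unit: fixed feed unit: green gearbox on a 150 x 150 mm grey foot under the wheel; slide bed 84 mm wide reaching 315 mm to the unit's -y side, carriage at most 72 mm high. Origin on the bench top under the axle; z up, x away from the robot at yaw 0. Place and yaw vary. A fixed grinder (left) and drawer cabinet (behind) are taller than the wheel: come in over the bench's front edge or from high above.
- wheel_hub (a point): centre of the hand wheel, on its upright axle, 100 mm above the bench, in the plane of the rim. Steel rim 176 mm outside diameter, bar 16 mm thick (top at 108 mm above the bench), three spokes; the hub stands up to 116 mm.
- crank_handle: the red upright handle on the rim, the only part of the wheel above 116 mm: 22 mm thick barrel standing from 110 to 162 mm above the bench, a sleeve that spins freely about its own pin, so its yaw means nothing. Origin on the handle's axis at the rim's mid-plane (100 mm above the bench), 80 mm from the wheel axle; free space all round it. Where on the circle it starts varies.
- feed_wheel (a joint): angle of the hand wheel (rad): grows when turned clockwise seen from above; one full turn is 6.283. It starts anywhere between 0 and 3.0 (stops at -2 and 13). At angle 0 the handle lies on the feed unit's -x side of the axle. Dry friction holds it where it is left: about 2.5 to 3 N at the handle moves it and it does not coast. One turn moves the carriage 20 mm away from the wheel.
- hex_nut: loose steel hex nut, 34 x 39 x 16 mm, lying on the bench in front of the unit; to be left alone. Origin at the centre of its underside.
- tape_measure: loose yellow tape measure, 73 x 73 x 34 mm, on the bench in front of the slide bed; to be left alone. Origin at the centre of its underside.
- pliers_2: loose pliers with blue handles, 166 x 57 x 14 mm, flat on the bench behind the slide bed; to be left alone. Origin at the centre of its underside.

How it is judged (in metres and radians):
On the way:
1. the fingers push the handle clockwise past the far side of its circle (handle more than 130 mm from its start) (distance of crank_handle from where it was at the start of the episode above 0.13 m and value of joint feed_wheel between 1.7 and 8 rad and contact force between the fingers and crank_handle above 0.3 N), for 0.05 s.
At the end, for the whole second after the job is handed in: The wheel has made exactly one turn clockwise and stands still with its handle within 20 mm (about 14 degrees) of where it started; nut, tape measure and pliers lie within 20 mm of where they were (distance of each of crank_handle, hex_nut, tape_measure, pliers_2 from where it was at the start of the episode below 0.02 m and value of joint feed_wheel between 4.5 and 11 rad and velocity of joint feed_wheel between -0.05 and 0.05 rad/s); the robot touches nothing.
It fails at once if the wheel or handle is gripped or pressed with more than 30 N (contact force between the fingers and feed_wheel above 30 N).
It fails at once if the hex nut is moved more than 20 mm or lifted (distance of hex_nut from where it was at the start of the episode above 0.02 m).
It fails at once if the tape measure is moved more than 20 mm or lifted (distance of tape_measure from where it was at the start of the episode above 0.02 m).
It fails at once if the pliers is moved more than 20 mm or lifted (distance of pliers_2 from where it was at the start of the episode above 0.02 m).
It also fails if it takes over 58 s, if anything falls off the work surface, if the arm or the gripper's body presses on something with over 40 N, if the wrist force passes 120 N, or if a joint passes its speed limit or range.

ROBOT

A 7-joint arm with a two-finger parallel gripper is mounted at the origin on a cart in front of the work surface, level with it; the furniture and walls round the work are solid. World frame = base frame: x ahead of the robot, y to its left, z up, the work surface at z = 0. Lengths are in m, angles in degrees, forces in N, time in s.
With the tool pointing down it reaches from about 0.4 to 0.85 m from the base axis. Payload 4.4 kg.
Tool frame: the origin (TCP) lies at the very end of the fingers, on their centre line; the grasp point (between the pads) lies 19 mm behind it; x points along the fingers, y is the direction in which the jaws open and shut, and the axes are right-handed (so a half turn about x gives the same grasp; the last joint's range is limited). The gripper opens to 94 mm and grips with 3 to 60 N. Pads are 16 mm wide; open, the fingers measure 119 mm over their backs; the gripper's body (75 mm by 177 mm) begins 78 mm behind the grasp point.
Start: joints at [73.006, 36.005, 2.206, 86.941, -1.547, 57.084, -1.146], TCP at [0.149, -0.633, 0.205] pointing down, gripper open.
Joint ranges: [-175.42, 175.42], [-21.48, 121.26], [-71.46, 75.88], [10.55, 141.38], [-63.04, 243.04], [13.31, 113.54], [-168.57, 168.57]. Speed limits (degrees/s): [147.25, 147.25, 180, 180, 180, 180, 180].

INTERFACE

Orientations are given as a 3x3 rotation matrix whose columns are the frame's x, y, z axes.
In Python, from rig import manip, optics gives the robot as it stands.
- The arm moves only by the tool play_rows, never from a script. Its arguments are lists of equal length, an entry for each row: "xyz": the shift along the tool's x, y, z in mm, a list of three; "yaw": the turn about the tool's x in degrees. In form: {"xyz": [[x, y, z], ...], "yaw": [yaw, ...]}. A call has 1 to 20 rows; each row shifts and turns the pose as measured when the row begins, along the tool's axes as they then stand; what a row does not reach is not made up. A row lasts 1/8 s, in which the tool goes at most 62.5 mm and 10.7 degrees, less where a joint would pass 70% of its speed; a pose out of reach is approached as far as the arm can. A call is refused whole if a number of a shift passes 62.5 or a number of a turn 10.7, either way. A call with a gripper value outside its range is refused whole. "gripper" is the closure, from 0 (fully open) to 1 (shut), set as the call begins (left out, the last holds). The fingers move at their own pace and stop on an object; "newtons" is the grip in N (left out, the last holds). Time passes only in rows, so rows that do not move let the fingers close. It gives the time, the measured TCP pose, the force and the opening at its end, in the units of the state.
- manip.sense(): the state, without advancing time (a new reading comes with each control period).
- optics.get_image(name): name is "scene" or "top" or "wrist"; returns the picture (480x640x3 uint8, red, green, blue); there is no depth.
- optics.camera_info(name): a dict with "fx", "fy", "cx", "cy" (pixels), "extrinsics" (4x4, takes a point from world to camera coordinates). Camera axes: x right, y up, looking along -z (the intrinsics and any distortion apply to the point x, -y, -z); pixel columns grow to the right and rows downward; lengths in m; the calibration is good to about 2 mm. A picture is of the moment at which its call begins: read the wrist's pose just before it. camera_info takes no time and is no camera call; for the wrist camera it gives the pose at the moment of the call.
- manip.close_job(): hands the job in, once; it reports no verdict.
The state is a dict: "clock": time; "qpos": joint angles; "joint_vel": joint speeds; "joint_torque": joint torques, N m; "tcp_pos": TCP position; "ee_rot": TCP orientation; "ft_force": force on the tool from outside, world axes, zero at the start; "ft_torque": the same for the moment, N m; "width": opening from 0.0 (shut) to 1.0 (fully open).
Only numpy, scipy, OpenCV 4.12 (cv2) and the standard library are available. Lean on these libraries where they do the work, as an engineer would, in place of code of your own. Each camera call takes 0.05 s, during which the arm holds its last target. There are 200 camera calls.

## Working session

There is one attempt and no reset: what is moved stays moved. The work goes in short steps, Python scripts to look and compute and a tool call to move; the robot and the scene stay as the last step left them, time stands still between calls to the robot, and variables do not carry over. Pictures are saved under pics/ and viewed, about 8 in all and at most 12, crops included, and the job is handed in when it is done.

Besides the shell and the picture viewer there is one more tool, called by a JSON object that holds its "op" and its "data", one argument or row to a line. play_rows: Moves the arm, as the interface text tells. Its arguments: {"type":"object","properties":{"xyz":{"type":"array"},"yaw":{"type":"array"},"gripper":{"type":"number"},"newtons":{"type":"number"}},"required":["xyz","yaw"]}

```bash
mkdir -p pics; ls
python3 - <<'E'
from rig import manip, optics
import cv2,numpy as np
s=manip.sense();print(s['clock'],s['tcp_pos'],s['ee_rot'],s['width'])
for n in("top","scene"):
    im=optics.get_image(n);cv2.imwrite(f"pics/{n}0.png",im[:,:,::-1]);c=optics.camera_info(n);print(c)
E
```

```text
pics
0.0 [ 0.14854056 -0.63211005  0.20459262] [[-4.50151989e-04  2.28701680e-01 -9.73496450e-01]
 [ 1.81537432e-03 -9.73494758e-01 -2.28702122e-01]
 [-9.99998251e-01 -1.87021117e-03  2.30414455e-05]] 0.9961785152494049
{'fx': 511.8155034696125, 'fy': 511.8155034696125, 'cx': 322.92194312630403, 'cy': 232.95234169789032, 'extrinsics': array([[ 0.14396954, -0.98957632, -0.00338848, -0.26400503],
       [ 0.96851027,  0.14020021,  0.20574682, -0.53640556],
       [-0.20312711, -0.03290306,  0.97859939, -0.82203349],
       [ 0.        ,  0.        ,  0.        ,  1.        ]])}
{'fx': 520.9252659032693, 'fy': 520.9252659032693, 'cx': 324.98978757337176, 'cy': 240.6938374826531, 'extrinsics': array([[ 0.87170122, -0.48983941, -0.01394031, -0.58927663],
       [ 0.35238517,  0.60681658,  0.71245935, -0.14093465],
       [-0.34053146, -0.62596405,  0.7015749 , -0.84250345],
       [ 0.        ,  0.        ,  0.        ,  1.        ]])}
```

View pics/top0.png

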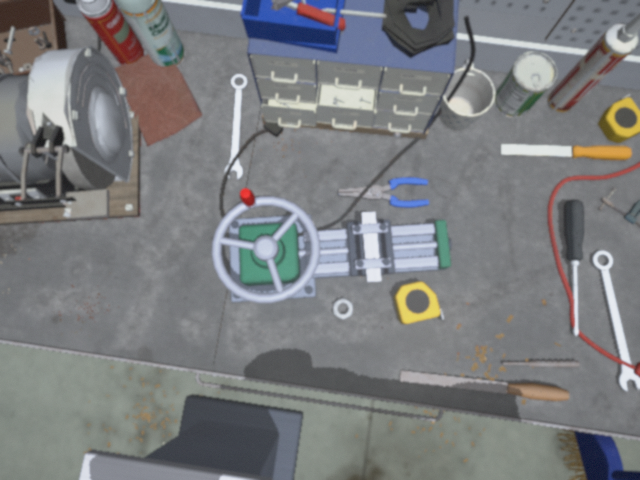

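View pics/scene0.png

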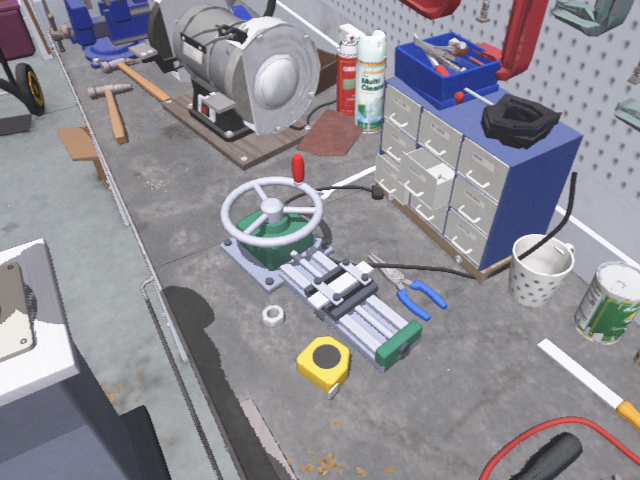

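The top view shows the wheel hub at about (266,248) and the red handle at (247,197), on the far left side of the circle. The nut is at (343,309), the tape at (417,302) and the pliers at (390,191). In the scene view the hub is at (273,209) and the handle at (298,168).

```bash
cat > h.py <<'E'
from rig import manip, optics
import cv2,numpy as np
from scipy.optimize import least_squares
def proj(c,P):
    P=np.atleast_2d(P);q=P@c['extrinsics'][:3,:3].T+c['extrinsics'][:3,3]
    return np.c_[c['cx']+c['fx']*q[:,0]/-q[:,2], c['cy']+c['fy']*q[:,1]/q[:,2]]
def back(c,uv,z):
    R=c['extrinsics'][:3,:3];t=c['extrinsics'][:3,3];o=-R.T@t
    d=R.T@np.array([(uv[0]-c['cx'])/c['fx'],-(uv[1]-c['cy'])/c['fy'],-1]);return o+d*(z-o[2])/d[2]
def red(im,box):
    h=cv2.cvtColor(im,cv2.COLOR_RGB2HSV);m=((h[...,0]<8)|(h[...,0]>172))&(h[...,1]>150)&(h[...,2]>70)
    k=np.zeros_like(m);x0,y0,x1,y1=box;k[y0:y1,x0:x1]=1;m&=k
    v,u=np.nonzero(m);return np.array([u.mean(),v.mean()]),len(u),(u.min(),u.max(),v.min(),v.max())
E
python3 - <<'E'
from h import *
T=optics.camera_info("top");S=optics.camera_info("scene")
it=cv2.imread("pics/top0.png")[:,:,::-1].copy();is_=cv2.imread("pics/scene0.png")[:,:,::-1].copy()
rt=red(it,(225,180,275,220));rs=red(is_,(280,145,315,190));print(rt,rs)
def tri(a,b): return least_squares(lambda p:np.r_[proj(T,p)[0]-a,proj(S,p)[0]-b],[.7,-.2,.1])
r=tri(rt[0],rs[0]);print("handle",r.x,r.fun, back(T,rt[0],.136))
r=tri([266,246],[273,204]);print("hubtop",r.x,r.fun)
# rim fit: project circle at z=.1, outer diameter, compare
for uv in [(343,309)]:print("nut",back(T,uv,.012))
print("tape",back(T,(417,302),.03),"pliers",back(T,(390,191),.007),"slide end",back(T,(444,244),.05))
# rim: bright mask outer contour ellipse
for c in [(213,250),(320,250),(266,302)]: print("rim",back(T,c,.1))
print("front of cabinet",[back(T,u,0) for u in((255,125),(425,135))], "grinder",back(T,(130,150),.15),back(T,(137,212),.02))
cr=cv2.resize(it[170:320,190:390],(800,600),interpolation=cv2.INTER_CUBIC)
cv2.imwrite("pics/c1.png",cr[:,:,::-1])
E
```

```text
(array([246.85350318, 196.33757962]), 157, (np.int64(240), np.int64(253), np.int64(189), np.int64(204))) (array([297.72058824, 167.69852941]), 272, (np.int64(292), np.int64(303), np.int64(154), np.int64(181)))
handle [ 0.59200219 -0.05921827  0.13549722] [-0.36931878  0.79489741  0.9312838  -0.27931712] [ 0.59323683 -0.05966782  0.136     ]
hubtop [ 0.52230784 -0.09914557  0.11128741] [-0.20445607  0.46859215  0.52253473 -0.14231094]
nut [ 0.44851305 -0.23699889  0.012     ]
tape [ 0.47738612 -0.36048291  0.03      ] pliers [ 0.67461626 -0.29349478  0.007     ] slide end [ 0.58046079 -0.39242448  0.05      ]
rim [ 0.50621746 -0.01409683  0.1       ]
rim [ 0.5309937  -0.18511122  0.1       ]
rim [ 0.43622296 -0.11273452  0.1       ]
front of cabinet [array([ 0.7701873 , -0.02361893,  0.        ]), array([ 0.79620656, -0.34692018,  0.        ])] grinder [0.63803864 0.1337744  0.15      ] [0.56627212 0.15418923 0.02      ]
```

View pics/c1.png

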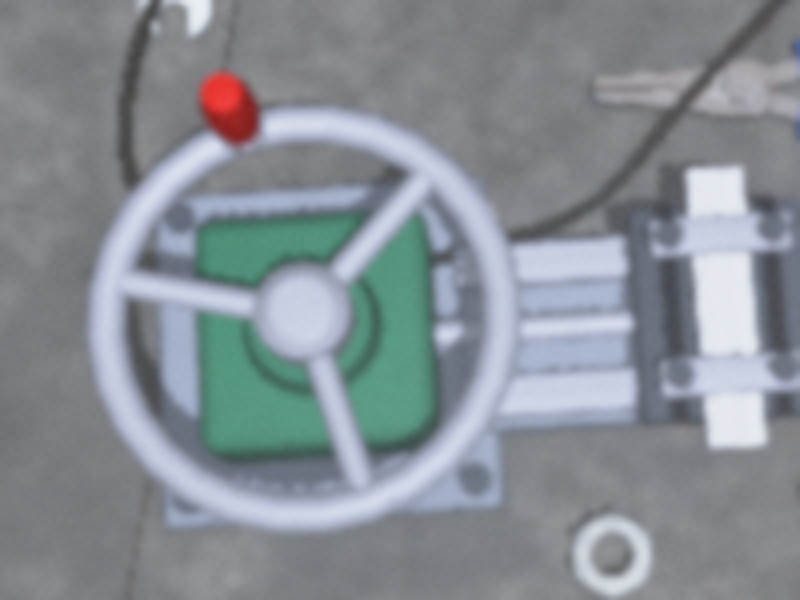

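The numbers agree: the hub is at about (0.520, -0.0995), the handle is at (0.5927, -0.0595) with a radius of 0.082, and the start angle is about 29° from +x. Next I'll write a row planner. The plan is to push with closed fingers, using the -y face first, and swap faces once because of the joint-7 range.

```bash
cat >> h.py <<'E'
from scipy.spatial.transform import Rotation as Ro
HUB=np.array([.520,-.0995]);RAD=.0805
def plan(wps,p=None,R=None):
    """wps: (x,y,z,tool-y angle deg); prints rows"""
    s=manip.sense();p=np.array(s['tcp_pos']);R=np.array(s['ee_rot'])
    X=[];Y=[]
    for x,y,z,a in wps:
        d=np.round(R.T@(np.array([x,y,z])-p)*1000,0)
        w=-(a-np.degrees(np.arctan2(R[1,1],R[0,1])));w=np.round((w+180)%360-180 if abs(w)>180 else w,1)
        p=p+R@d/1000;R=R@Ro.from_euler('x',w,degrees=True).as_matrix()
        X.append(d.astype(int).tolist());Y.append(float(w))
    print("xyz",X,"yaw",Y,"maxs",np.abs(X).max(),np.abs(Y).max())
def behind(th,off,z,sign,rad=RAD,lead=0):
    """pose trailing the handle at angle th by off (m) along the tangent, tool sign*y facing it"""
    t=np.radians(th);h=HUB+rad*np.array([np.cos(t),np.sin(t)]);tg=np.array([np.sin(t),-np.cos(t)])
    a=th-90-lead+(0 if sign>0 else 180);a=(a+180)%360-180
    return np.r_[h-tg*off,z,a]
def st():
    s=manip.sense();R=s['ee_rot'];print("t",s['clock'],"tcp",np.round(s['tcp_pos'],4),"ya",np.degrees(np.arctan2(R[1][1],R[0][1])).round(1),"F",np.round(s['ft_force'],2),"q7",np.round(s['qpos'],0))
E
python3 - <<'E'
from h import *
st();s=manip.sense();p=np.array(s['tcp_pos']);g=behind(29,.038,.205,-1);print(g)
a0=-76.8;n=20
plan([np.r_[p+(g[:3]-p)*min(1,(i+1)/19),a0+(g[3]-a0)*(i+1)/n] for i in range(n)])
E
```

```text
t 0.1 tcp [ 0.1486 -0.6322  0.2047] ya -76.8 F [-0.22 -0.3  -0.59] q7 [73. 36.  2. 87. -2. 57. -1.]
[ 5.71984121e-01 -2.72372767e-02  2.05000000e-01  1.19000000e+02]
xyz [[0, -26, -29], [0, -20, -33], [0, -15, -36], [0, -9, -38], [0, -1, -39], [0, 4, -38], [0, 12, -37], [0, 17, -35], [0, 23, -31], [0, 29, -27], [0, 32, -22], [0, 35, -16], [0, 38, -9], [0, 39, -3], [0, 39, 3], [0, 37, 10], [0, 35, 16], [0, 32, 22], [1, 28, 28], [0, 0, 0]] yaw [-9.8, -9.8, -9.7, -9.8, -9.8, -9.8, -9.8, -9.8, -9.8, -9.8, -9.8, -9.8, -9.7, -9.8, -9.8, -9.8, -9.8, -9.8, -9.8, -9.8] maxs 39 9.8
```

{"op": "play_rows", "data": {
  "xyz": [
    [0, -26, -29],
    [0, -20, -33],
    [0, -15, -36],
    [0, -9, -38],
    [0, -1, -39],
    [0, 4, -38],
    [0, 12, -37],
    [0, 17, -35],
    [0, 23, -31],
    [0, 29, -27],
    [0, 32, -22],
    [0, 35, -16],
    [0, 38, -9],
    [0, 39, -3],
    [0, 39, 3],
    [0, 37, 10],
    [0, 35, 16],
    [0, 32, 22],
    [1, 28, 28],
    [0, 0, 0]
  ],
  "yaw": [-9.8, -9.8, -9.7, -9.8, -9.8, -9.8, -9.8, -9.8, -9.8, -9.8, -9.8, -9.8, -9.7, -9.8, -9.8, -9.8, -9.8, -9.8, -9.8, -9.8],
  "gripper": 1
}}

```text
clock: 2.6
tcp_pos: [0.5497, 0.0132, 0.1989]
ee_rot: [[-0.008, -0.578, 0.816], [0.006, 0.816, 0.578], [-1.0, 0.01, -0.003]]
ft_force: [-0.3, 0.3, -0.1]
width: 0.002
```

Run:
```python
from h import *
st();g=behind(29,.038,.205,-1)
s=manip.sense();p=np.array(s['tcp_pos']);a=np.degrees(np.arctan2(s['ee_rot'][1][1],s['ee_rot'][0][1]))
n=8
plan([np.r_[p+(g[:3]-p)*min(1,(i+1)/n),a+(g[3]-a)*(i+1)/n] for i in range(n)]+[g])
cv2.imwrite("pics/s2.png",optics.get_image("scene")[:,:,::-1])
```

```text
t 2.6 tcp [0.5497 0.0132 0.1989] ya 125.3 F [-0.31  0.29 -0.1 ] q7 [ 29.  37. -54. 102.  34.  59.  88.]
xyz [[-1, -6, -1], [-1, -5, 0], [0, -6, -1], [-1, -6, 0], [-1, -6, 0], [-1, -6, -1], [-1, -5, 0], [-1, -6, 0], [0, 0, 0]] yaw [0.8, 0.8, 0.8, 0.8, 0.7, 0.8, 0.8, 0.8, 0.0] maxs 6 0.8
```

View pics/s2.png

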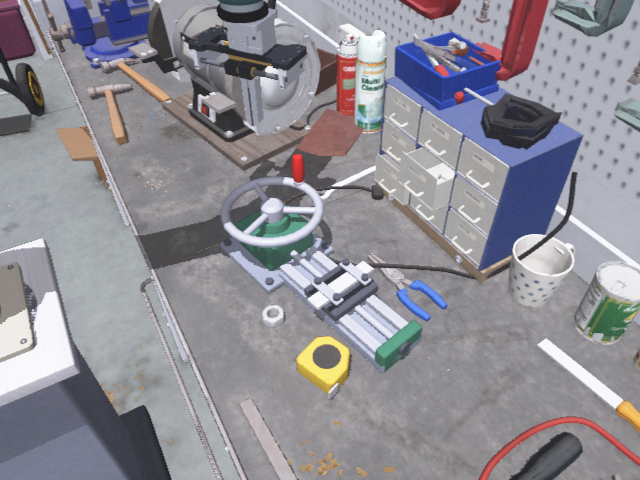

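The gripper is over the trailing side with no contact. It overshot by about 46 mm, away from the handle. Correcting that next, then descending.

{"op": "play_rows", "data": {
  "xyz": [
    [-1, -6, -1],
    [-1, -5, 0],
    [0, -6, -1],
    [-1, -6, 0],
    [-1, -6, 0],
    [-1, -6, -1],
    [-1, -5, 0],
    [-1, -6, 0],
    [0, 0, 0]
  ],
  "yaw": [0.8, 0.8, 0.8, 0.8, 0.7, 0.8, 0.8, 0.8, 0]
}}

```text
clock: 3.78
tcp_pos: [0.572, -0.0356, 0.205]
ee_rot: [[-0.011, -0.47, 0.883], [0.003, 0.883, 0.47], [-1.0, 0.007, -0.008]]
ft_force: [0.5, 0.2, -0.2]
width: 0.006
```

Run:
```python
from h import *
st();g=behind(29,.038,.126,-1)
s=manip.sense();p=np.array(s['tcp_pos']);n=6
plan([np.r_[p+(g[:3]-p)*min(1,(i+1)/n),g[3]] for i in range(n)]+[g])
```

```text
t 3.775 tcp [ 0.572  -0.0356  0.205 ] ya 118.0 F [ 0.5   0.23 -0.22] q7 [ 32.  38. -52.  98.  33.  61.  87.]
xyz [[13, 1, 1], [13, 1, 1], [14, 1, 0], [13, 1, 1], [13, 2, 1], [13, 1, 1], [0, 0, 0]] yaw [-1.0, 0.0, 0.0, 0.0, 0.0, 0.0, 0.0] maxs 14 1.0
```

{"op": "play_rows", "data": {
  "xyz": [
    [8, 2, 0],
    [12, 2, 0],
    [12, 2, 0],
    [12, 2, 0],
    [12, 2, 0],
    [10, 0, 0],
    [5, 0, 0],
    [0, 0, 0]
  ],
  "yaw": [-0.5, 0, 0, 0, 0, 0, 0, 0]
}}

```text
clock: 4.78
tcp_pos: [0.5647, -0.0249, 0.1279]
ee_rot: [[-0.013, -0.48, 0.877], [0.003, 0.877, 0.48], [-1.0, 0.009, -0.01]]
ft_force: [-0.4, 0.7, 0.3]
width: 0.005
```

Run:
```python
from h import *
st()
def stat():
    s=manip.sense();p=np.array(s['tcp_pos'])[:2]-HUB;print("tcp polar",np.hypot(*p),np.degrees(np.arctan2(p[1],p[0])))
stat()
plan([behind(th,.0245,.124,-1) for th in (36,33,29,25,21,17,13,9,5,1,-3,-7)])
cv2.imwrite("pics/w3.png",optics.get_image("wrist")[:,:,::-1])
```

```text
t 4.775 tcp [ 0.5647 -0.0249  0.1279] ya 118.7 F [-0.43  0.74  0.3 ] q7 [ 29.  43. -48. 104.  39.  53.  82.]
tcp polar 0.08697116857484856 59.0441582561215
xyz [[4, -9, 2], [0, -5, 1], [0, -5, 1], [0, -6, 2], [-1, -6, 1], [0, -5, 2], [0, -6, 1], [0, -6, 2], [0, -5, 1], [0, -6, 2], [0, -6, 1], [0, -5, 2]] yaw [-7.3, 3.0, 4.0, 4.0, 4.0, 4.0, 4.0, 4.0, 4.0, 4.0, 4.0, 4.0] maxs 9 7.3
```

View pics/w3.png

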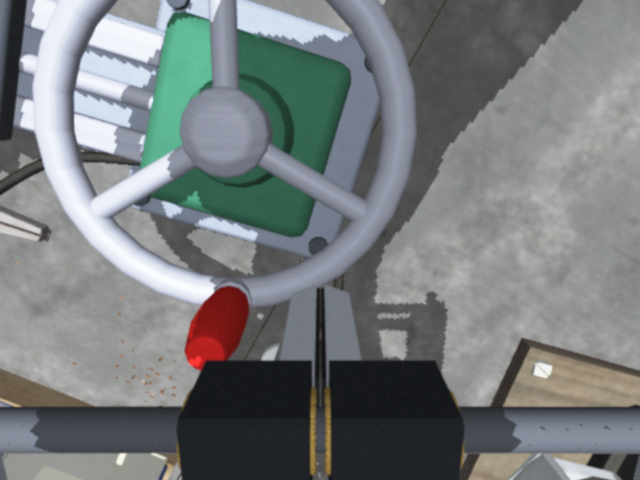

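The wrist view shows the closed fingertips (tip at about (320,290)) just trailing the handle (base at about (238,290)), on the rim circle and clear of everything. I'll start the push.

{"op": "play_rows", "data": {
  "xyz": [
    [3, -4, 1],
    [0, -5, 0],
    [0, -5, 1],
    [0, -5, 1],
    [0, -5, 1],
    [0, -5, 1],
    [0, -5, 1],
    [0, -5, 1]
  ],
  "yaw": [0, 0, 1, 3, 3, 3, 3, 3]
}}

```text
clock: 5.82
tcp_pos: [0.5891, -0.0569, 0.1257]
ee_rot: [[-0.011, -0.202, 0.979], [0.007, 0.979, 0.202], [-1.0, 0.009, -0.009]]
ft_force: [-1.4, 2.5, -0.2]
width: 0.003
```

```bash
cat >> h.py <<'E'
def look(n):
    st();T=optics.camera_info("top");im=optics.get_image("top");cv2.imwrite(f"pics/t{n}.png",im[:,:,::-1])
    s=manip.sense();p=np.array(s['tcp_pos'])[:2]-HUB;print("tcp polar mm",1000*np.hypot(*p),np.degrees(np.arctan2(p[1],p[0])))
    try:
        r=red(im,(195,175,335,315));h=back(T,r[0],.136)[:2]-HUB;print("handle r",np.hypot(*h),"th",np.degrees(np.arctan2(h[1],h[0])),"px",r)
    except Exception as e: print("handle hidden")
    R=s['ee_rot'];f=np.array(R).T@np.array(s['ft_force']);print("F tool",f.round(1))
E
python3 - <<'E'
from h import *
look(4)
E
```

```text
t 5.825 tcp [ 0.5891 -0.0569  0.1257] ya 101.6 F [-1.38  2.53 -0.23] q7 [ 29.  43. -43. 100.  36.  53.  72.]
tcp polar mm 80.93124119330153 30.927180975562255
handle hidden
F tool [-0.8  1.7  0.3]h.py:13: RuntimeWarning: Mean of empty slice.
  v,u=np.nonzero(m);return np.array([u.mean(),v.mean()]),len(u),(u.min(),u.max(),v.min(),v.max())
  ret = ret.dtype.type(ret / rcount)
```

```bash
cat >> h.py <<'E'
def arc(n,step,sign,off=.0225,z=.125,lag=16):
    s=manip.sense();p=np.array(s['tcp_pos'])[:2]-HUB;a=np.degrees(np.arctan2(p[1],p[0]))-lag
    print("handle est",a);plan([behind(a-step*(i+1),off,z,sign) for i in range(n)])
E
python3 - <<'E'
from h import *
arc(12,5,-1)
E
```

```text
handle est 14.927180975562255
xyz [[1, -7, 5], [0, -7, 1], [-1, -7, 2], [0, -7, 2], [0, -7, 1], [0, -7, 2], [0, -7, 2], [0, -7, 1], [0, -7, 2], [0, -7, 2], [0, -8, 1], [0, -7, 2]] yaw [1.6, 5.0, 5.0, 5.0, 5.0, 5.0, 5.0, 5.0, 5.0, 5.0, 5.0, 5.0] maxs 8 5.0
```

{"op": "play_rows", "data": {
  "xyz": [
    [0, -7, 3],
    [0, -7, 2],
    [0, -7, 2],
    [0, -7, 2],
    [0, -7, 1],
    [0, -7, 2],
    [0, -7, 2],
    [0, -7, 1],
    [0, -7, 2],
    [0, -7, 2],
    [0, -7, 1],
    [0, -7, 2]
  ],
  "yaw": [1.6, 5, 5, 5, 5, 5, 5, 5, 5, 5, 5, 5]
}}

```text
clock: 7.38
tcp_pos: [0.5991, -0.1459, 0.1258]
ee_rot: [[0.002, 0.739, 0.673], [0.007, 0.673, -0.739], [-1.0, 0.007, -0.004]]
ft_force: [1.6, 2.1, -1.3]
width: 0.005
```

```bash
python3 -W ignore - <<'E'
from h import *
look(5)
arc(12,5,-1)
E
```

```text
t 7.375 tcp [ 0.5991 -0.1459  0.1258] ya 42.3 F [ 1.59  2.14 -1.27] q7 [ 28.  41. -28.  96.  23.  48.  33.]
tcp polar mm 92.05206007662905 -31.3901474526351
handle hidden
F tool [-0.3  2.   0.5]
handle est -47.390147452635105
xyz [[1, -10, -6], [0, -7, 1], [0, -7, 2], [0, -7, 2], [0, -7, 1], [0, -7, 2], [0, -8, 2], [0, -7, 1], [0, -7, 2], [0, -7, 2], [-1, -7, 1], [0, -7, 2]] yaw [4.5, 5.0, 5.0, 5.0, 5.0, 5.0, 5.0, 5.0, 5.0, 5.0, 5.0, 5.0] maxs 10 5.0
```

{"op": "play_rows", "data": {
  "xyz": [
    [0, -5, -4],
    [0, -6, -2],
    [0, -7, 0],
    [0, -7, 0],
    [0, -7, 1],
    [0, -7, 1],
    [0, -7, 1],
    [0, -7, 1]
  ],
  "yaw": [4.5, 5, 5, 5, 5, 5, 5, 5]
}}

```text
clock: 8.43
tcp_pos: [0.5582, -0.1754, 0.1269]
ee_rot: [[0.022, 0.999, 0.028], [-0.002, 0.028, -1.0], [-1.0, 0.022, 0.002]]
ft_force: [1.4, 0.3, -1.8]
width: 0.004
```

```bash
python3 -W ignore - <<'E'
from h import *
look(6)
arc(12,5,-1)
E
```

```text
t 8.425 tcp [ 0.5582 -0.1754  0.1269] ya 1.6 F [ 1.4   0.29 -1.8 ] q7 [ 25.  36. -17. 103.  15.  41.   3.]
tcp polar mm 84.92353617999879 -64.16163758624745
handle hidden
F tool [0.2 1.1 0.8]
handle est -80.16163758624745
xyz [[2, -8, 2], [0, -7, 1], [-1, -7, 2], [0, -7, 2], [0, -7, 1], [0, -7, 2], [0, -7, 2], [0, -8, 1], [0, -7, 2], [-1, -7, 2], [0, -7, 1], [0, -7, 2]] yaw [-3.4, 5.0, 5.0, 5.0, 5.0, 5.0, 5.0, 4.9, 5.0, 5.0, 5.0, 5.0] maxs 8 5.0
```

```bash
python3 -W ignore - <<'E'
from h import *
im=optics.get_image("wrist");cv2.imwrite("pics/w6.png",im[:,:,::-1])
print(red(im,(0,200,640,420)))
E
```

```text
(array([263.40992481, 319.5524812 ]), 3325, (np.int64(238), np.int64(289), np.int64(278), np.int64(360)))
```

View pics/w6.png

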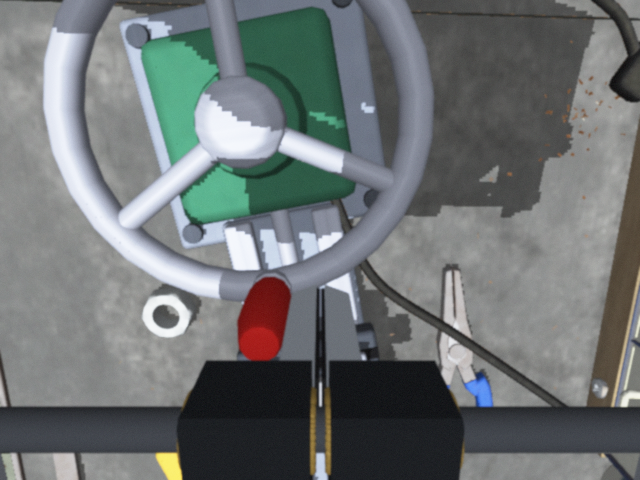

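The wrist view shows the handle (base at about (275,285)) flush against the finger side, well centred radially. The nut at (167,315) and the pliers haven't moved. Continuing.

{"op": "play_rows", "data": {
  "xyz": [
    [1, -7, 1],
    [0, -7, 1],
    [0, -7, 1],
    [0, -7, 1],
    [0, -7, 2],
    [0, -7, 1],
    [0, -7, 1],
    [0, -7, 2],
    [0, -7, 1],
    [0, -7, 1]
  ],
  "yaw": [0, 4, 5, 5, 5, 5, 5, 5, 5, 5]
}}

```text
clock: 9.78
tcp_pos: [0.4928, -0.1777, 0.1267]
ee_rot: [[0.036, 0.732, -0.681], [-0.013, -0.681, -0.732], [-0.999, 0.035, -0.015]]
ft_force: [1.3, -1.8, -0.1]
width: 0.003
```

```bash
cat >> h.py <<'E'
def wl(n):
    st();C=optics.camera_info("wrist");im=optics.get_image("wrist");cv2.imwrite(f"pics/w{n}.png",im[:,:,::-1])
    s=manip.sense();p=np.array(s['tcp_pos'])[:2]-HUB;tp=np.degrees(np.arctan2(p[1],p[0]));print("tcp polar mm",1000*np.hypot(*p),tp)
    r=red(im,(120,200,520,420));h=back(C,r[0],.136)[:2]-HUB;th=np.degrees(np.arctan2(h[1],h[0]));print("handle r",np.hypot(*h),"th",th,"lag",tp-th,r)
    print("F tool",(np.array(s['ee_rot']).T@np.array(s['ft_force'])).round(1))
E
python3 -W ignore - <<'E'
from h import *
wl(7)
arc(12,5,-1)
E
```

```text
t 9.775 tcp [ 0.4928 -0.1777  0.1267] ya -42.9 F [ 1.32 -1.82 -0.13] q7 [ 19.  31.  -4. 114.   4.  33. -30.]
tcp polar mm 82.59775785220363 -110.14396052063003
handle r 0.08030680119068 th -126.72649007757393 lag 16.582529556943896 (array([263.14127336, 323.22553057]), 3157, (np.int64(238), np.int64(288), np.int64(282), np.int64(361)))
F tool [-1.5  0.9  0.7]
handle est -126.14396052063003
xyz [[1, -7, 4], [0, -7, 1], [0, -7, 2], [0, -7, 2], [-1, -7, 1], [0, -7, 2], [0, -8, 2], [0, -7, 1], [-1, -7, 2], [0, -7, 2], [0, -7, 1], [0, -7, 2]] yaw [-1.9, 5.0, 5.0, 5.0, 5.0, 5.0, 5.0, 5.0, 5.0, 5.0, 5.0, 5.0] maxs 8 5.0
```

{"op": "play_rows", "data": {
  "xyz": [
    [1, -7, 2],
    [0, -7, 2],
    [0, -7, 1],
    [0, -7, 2],
    [0, -7, 1],
    [0, -7, 1],
    [0, -7, 2],
    [0, -7, 1],
    [0, -7, 1],
    [0, -7, 1]
  ],
  "yaw": [0, 4, 5, 5, 5, 5, 5, 5, 5, 5]
}}

```text
clock: 11.08
tcp_pos: [0.4429, -0.1308, 0.1249]
ee_rot: [[0.036, 0.042, -0.998], [-0.019, -0.999, -0.043], [-0.999, 0.02, -0.035]]
ft_force: [0.1, -3.5, 2.2]
width: 0.007
```

```bash
python3 -W ignore - <<'E'
from h import *
wl(8)
arc(12,5,-1)
E
```

```text
t 11.075 tcp [ 0.4429 -0.1308  0.1249] ya -87.6 F [ 0.14 -3.45  2.24] q7 [  5.  28.  10. 123.  -9.  27. -66.]
tcp polar mm 83.20204059545416 -158.85175578893038
handle r 0.08144071436657786 th -175.19533616471267 lag 16.343580375782295 (array([262.93464665, 322.12664165]), 3198, (np.int64(237), np.int64(289), np.int64(282), np.int64(360)))
F tool [-1.3  1.1  0.7]
handle est -174.85175578893038
xyz [[-1, -7, 3], [0, -8, 1], [0, -7, 2], [0, -7, 1], [0, -7, 2], [0, -7, 2], [0, -7, 1], [0, -7, 2], [0, -7, 2], [0, -7, 1], [0, -7, 2], [0, -8, 2]] yaw [2.2, 5.0, 5.0, 5.0, 5.0, 5.0, 5.0, 5.0, 5.0, 5.0, 5.0, 5.0] maxs 8 5.0
```

{"op": "play_rows", "data": {
  "xyz": [
    [0, -7, 2],
    [0, -7, 2],
    [0, -7, 1],
    [0, -7, 2],
    [0, -7, 1],
    [0, -7, 1],
    [0, -7, 2],
    [0, -7, 1],
    [0, -7, 1],
    [0, -7, 1]
  ],
  "yaw": [2, 5, 5, 5, 5, 5, 5, 5, 5, 5]
}}

```text
clock: 12.38
tcp_pos: [0.4363, -0.0642, 0.1217]
ee_rot: [[0.013, -0.705, -0.709], [-0.018, -0.709, 0.705], [-1.0, 0.003, -0.022]]
ft_force: [-0.3, -1.6, 2.2]
width: 0.007
```

```bash
python3 -W ignore - <<'E'
from h import *
wl(9)
arc(12,5,-1)
E
```

```text
t 12.375 tcp [ 0.4363 -0.0642  0.1217] ya -134.9 F [-0.33 -1.56  2.24] q7 [ -14.   29.   25.  125.  -23.   29. -106.]
tcp polar mm 90.78165305758884 156.4079317081369
handle r 0.08260945123244272 th 141.82528974079568 lag 14.582641967341232 (array([262.26718213, 313.28808706]), 3492, (np.int64(235), np.int64(290), np.int64(272), np.int64(354)))
F tool [-0.5  0.8  0.2]
handle est 140.4079317081369
xyz [[-3, -10, -4], [0, -7, 1], [0, -7, 2], [-1, -7, 2], [0, -7, 1], [0, -8, 2], [0, -7, 2], [1, -7, 1], [0, -7, 2], [0, -7, 2], [0, -7, 1], [0, -7, 2]] yaw [-0.4, 5.0, 5.0, 5.0, 5.1, 5.0, 5.0, 5.0, 5.0, 5.0, 5.0, 5.0] maxs 10 5.1
```

{"op": "play_rows", "data": {
  "xyz": [
    [-2, -6, -3],
    [-1, -6, -1],
    [0, -7, 0],
    [0, -7, 0],
    [0, -7, 1],
    [0, -7, 1],
    [0, -7, 1]
  ],
  "yaw": [3, 5, 5, 5, 5, 5, 5]
}}

```text
clock: 13.3
tcp_pos: [0.4597, -0.037, 0.1197]
ee_rot: [[-0.022, -0.976, -0.215], [-0.008, -0.215, 0.977], [-1.0, 0.023, -0.004]]
ft_force: [-2.2, -1.2, 3.2]
width: 0.006
```

```bash
python3 -W ignore - <<'E'
from h import *
wl(10)
arc(12,5,-1)
E
```

```text
t 13.3 tcp [ 0.4597 -0.037   0.1197] ya -167.6 F [-2.25 -1.18  3.25] q7 [ -23.   34.   36.  121.  -32.   36. -133.]
tcp polar mm 86.54410312114803 133.32392742353878
handle r 0.07981241399878213 th 117.37977844720221 lag 15.944148976336564 (array([261.62389078, 327.90921502]), 2930, (np.int64(235), np.int64(287), np.int64(290), np.int64(360)))
F tool [-0.4  1.7 -0.1]
handle est 117.32392742353878
xyz [[-6, -8, 1], [0, -7, 2], [0, -8, 1], [0, -7, 2], [0, -7, 2], [0, -7, 1], [-1, -7, 2], [0, -7, 2], [0, -7, 1], [0, -7, 2], [0, -7, 2], [0, -7, 1]] yaw [-10.0, 5.0, 5.0, 5.0, 5.0, 5.0, 5.0, 5.0, 5.0, 5.0, 5.0, 5.0] maxs 8 10.0
```

```bash
python3 -W ignore - <<'E'
from h import *
plan([behind(117-5*(i+1),.0225,.125,-1,lead=15-4*(i+1)) for i in range(8)])
E
```

```text
xyz [[-6, -9, 1], [0, -6, 3], [0, -7, 3], [0, -7, 2], [0, -7, 1], [0, -8, 1], [-1, -7, 1], [0, -7, 0]] yaw [1.3, 1.0, 1.0, 1.0, 1.0, 1.0, 1.0, 1.0] maxs 9 1.3
```

{"op": "play_rows", "data": {
  "xyz": [
    [-4, -6, 0],
    [-2, -7, 2],
    [0, -7, 2],
    [0, -7, 1],
    [0, -7, 1],
    [0, -7, 0],
    [-1, -7, 0]
  ],
  "yaw": [1, 1, 1, 1, 1, 1, 1]
}}

```text
clock: 14.22
tcp_pos: [0.5059, -0.021, 0.1246]
ee_rot: [[-0.029, -0.995, -0.093], [-0.006, -0.093, 0.996], [-1.0, 0.029, -0.003]]
ft_force: [-3.0, -0.2, -2.3]
width: 0.007
```

```bash
python3 -W ignore - <<'E'
from h import *
wl(11)
E
```

```text
t 14.225 tcp [ 0.5059 -0.021   0.1246] ya -174.7 F [-3.05 -0.17 -2.26] q7 [ -26.   37.   39.  113.  -33.   43. -142.]
tcp polar mm 79.50926681487958 99.10508363347988
handle r 0.08342436898226695 th 82.76164577133407 lag 16.343437862145805 (array([262.81338863, 320.41469194]), 3376, (np.int64(237), np.int64(289), np.int64(279), np.int64(360)))
F tool [ 1.3  1.  -0.4]
```

The handle is at 83° with 54° to go, and joint 7 is near its limit. Backing off, then turning the tool by 180° so the other face pushes.

{"op": "play_rows", "data": {
  "xyz": [
    [0, 6, 0],
    [0, 8, 0],
    [0, 8, 0],
    [0, 0, 0],
    [0, 0, 0],
    [0, 0, 0],
    [0, 0, 0],
    [0, 0, 0],
    [0, 0, 0],
    [0, 0, 0],
    [0, 0, 0],
    [0, 0, 0]
  ],
  "yaw": [0, 0, 0, 0, -10, -10, -10, -10, -10, -10, -10, -10]
}}

```text
clock: 15.78
tcp_pos: [0.488, -0.0239, 0.1272]
ee_rot: [[-0.017, -0.037, -0.999], [-0.008, -0.999, 0.037], [-1.0, 0.009, 0.016]]
ft_force: [0.3, -0.1, -0.0]
width: 0.002
```

```bash
python3 -W ignore - <<'E'
from h import *
look(12)
E
```

```text
t 15.775 tcp [ 0.488  -0.0239  0.1272] ya -92.1 F [ 0.33 -0.05 -0.  ] q7 [-11.  31.  14. 116. -12.  35. -81.]
tcp polar mm 82.02293885373616 112.92969438793654
handle r 0.0733507561393408 th 86.3438633968535 px (array([218. , 235.5]), 6, (np.int64(217), np.int64(219), np.int64(235), np.int64(236)))
F tool [-0.2  0.3  0.8]
```

{"op": "play_rows", "data": {
  "xyz": [
    [0, 0, 0],
    [0, 0, 0],
    [0, 0, 0],
    [0, 0, 0],
    [0, 0, 0],
    [0, 0, 0],
    [0, 0, 0],
    [0, 0, 0],
    [0, 0, 0]
  ],
  "yaw": [-10, -10, -10, -10, -10, -10, -10, -8, 0]
}}

```text
clock: 16.95
tcp_pos: [0.4893, -0.0252, 0.128]
ee_rot: [[-0.013, 0.975, -0.223], [-0.008, -0.223, -0.975], [-1.0, -0.011, 0.011]]
ft_force: [-0.8, -0.3, 0.5]
width: 0.007
```

```bash
python3 -W ignore - <<'E'
from h import *
wl(13)
plan([behind(83,o,.125,1) for o in(.036,.031,.027)]+[behind(83-5*(i+1),.0225,.125,1) for i in range(7)])
E
```

```text
t 16.95 tcp [ 0.4893 -0.0252  0.128 ] ya -12.9 F [-0.77 -0.33  0.49] q7 [  6.  30.  -9. 116.   9.  35. -22.]
tcp polar mm 80.35896290413156 112.45257260218246
handle r 0.07952838810341618 th 81.44466707837793 lag 31.007905523804524 (array([415.07044278, 283.43962047]), 3478, (np.int64(384), np.int64(446), np.int64(244), np.int64(322)))
F tool [-1.5 -0.3 -0. ]
xyz [[3, 2, -11], [0, 5, 0], [0, 4, 0], [0, 12, -1], [-1, 7, -2], [0, 7, -2], [0, 7, -1], [0, 7, -2], [0, 7, -2], [0, 8, -2]] yaw [-5.9, -0.0, -0.0, 5.0, 5.0, 5.0, 5.0, 5.0, 5.0, 5.0] maxs 12 5.9
```

{"op": "play_rows", "data": {
  "xyz": [
    [2, 0, -5],
    [1, 4, -4],
    [0, 5, -1],
    [0, 5, 0],
    [0, 6, -1],
    [0, 7, -1],
    [0, 7, -1],
    [0, 7, -1],
    [0, 7, -1]
  ],
  "yaw": [-4, -2, 0, 1, 4, 5, 5, 5, 5]
}}

```text
clock: 18.12
tcp_pos: [0.5359, -0.0219, 0.1239]
ee_rot: [[-0.024, 0.832, -0.554], [-0.007, -0.555, -0.832], [-1.0, -0.016, 0.02]]
ft_force: [-1.7, 0.9, 1.8]
width: 0.006
```

```bash
python3 -W ignore - <<'E'
from h import *
wl(14)
arc(6,4,1)
E
```

```text
t 18.125 tcp [ 0.5359 -0.0219  0.1239] ya -33.7 F [-1.66  0.94  1.81] q7 [  1.  34.  -3. 108.   3.  39. -38.]
tcp polar mm 79.06553761304129 77.47642595659431
handle r 0.07897826328296532 th 60.292096675094314 lag 17.1843292815 (array([377.21924986, 306.02344181]), 3626, (np.int64(350), np.int64(404), np.int64(263), np.int64(348)))
F tool [ 0.1 -1.3  0. ]
handle est 61.47642595659431
xyz [[-1, 4, -6], [0, 6, -2], [-1, 6, -1], [0, 5, -1], [0, 6, -2], [0, 6, -1]] yaw [-1.3, 4.0, 4.0, 4.0, 4.0, 4.0] maxs 6 4.0
```

{"op": "play_rows", "data": {
  "xyz": [
    [-1, 5, -4],
    [0, 6, -2],
    [0, 6, -1],
    [0, 6, -1],
    [0, 5, -1],
    [0, 4, -1]
  ],
  "yaw": [0, 4, 4, 4, 4, 3]
}}

```text
clock: 18.92
tcp_pos: [0.5667, -0.0318, 0.1239]
ee_rot: [[-0.029, 0.6, -0.8], [-0.004, -0.8, -0.6], [-1.0, -0.014, 0.025]]
ft_force: [-2.7, 2.1, 1.6]
width: 0.009
```

```bash
python3 -W ignore - <<'E'
from h import *
wl(15)
E
```

```text
t 18.925 tcp [ 0.5667 -0.0318  0.1239] ya -53.1 F [-2.74  2.09  1.6 ] q7 [ -1.  36.   3. 103.  -2.  42. -51.]
tcp polar mm 82.21487979138388 54.88821615194139
handle r 0.07848103885794375 th 38.014398418183234 lag 16.87381773375816 (array([377.56710671, 316.71507151]), 3636, (np.int64(351), np.int64(404), np.int64(273), np.int64(360)))
F tool [-1.2 -1.9 -0.4]
```

{"op": "play_rows", "data": {
  "xyz": [
    [0, 5, -1],
    [0, 4, -1],
    [0, 2, 0],
    [0, 0, 0]
  ],
  "yaw": [4, 3, 1, 0]
}}

```text
clock: 19.48
tcp_pos: [0.5758, -0.0392, 0.1239]
ee_rot: [[-0.028, 0.48, -0.877], [-0.003, -0.877, -0.48], [-1.0, -0.011, 0.026]]
ft_force: [-0.7, 1.4, 1.2]
width: 0.004
```

```bash
python3 -W ignore - <<'E'
from h import *
wl(16)
E
```

```text
t 19.475 tcp [ 0.5758 -0.0392  0.1239] ya -61.3 F [-0.7   1.43  1.24] q7 [ -2.  37.   5. 102.  -4.  43. -56.]
tcp polar mm 82.111173459851 47.239268916653856
handle r 0.07827448362337096 th 29.821905696509102 lag 17.417363220144754 (array([377.66959145, 316.91225665]), 3647, (np.int64(351), np.int64(404), np.int64(273), np.int64(361)))
F tool [-1.  -1.6  0. ]
```

The handle is at 29.8°, against 29° at the start. Next I'll back off along the tangent, rise, and draw away so the top camera can check it.

{"op": "play_rows", "data": {
  "xyz": [
    [0, -5, 0],
    [0, -7, 0],
    [0, -6, 0],
    [-10, 0, 0],
    [-20, 0, 0],
    [-25, 0, 0],
    [-25, 0, 0],
    [-15, 0, 15],
    [0, 0, 25],
    [0, 0, 35],
    [0, 0, 35],
    [0, 0, 30],
    [0, 0, 20],
    [0, 0, 0],
    [0, 0, 0]
  ],
  "yaw": [0, 0, 0, 0, 0, 0, 0, 0, 0, 0, 0, 0, 0, 0, 0]
}}

```text
clock: 21.4
tcp_pos: [0.4195, -0.1059, 0.2305]
ee_rot: [[-0.024, 0.477, -0.879], [-0.007, -0.879, -0.477], [-1.0, -0.005, 0.025]]
ft_force: [0.2, -0.1, -0.1]
width: 0.005
```

```bash
python3 -W ignore - <<'E'
from h import *
look(17);im=cv2.imread("pics/scene0.png")[:,:,::-1].copy()
b=optics.get_image("scene");cv2.imwrite("pics/s17.png",b[:,:,::-1])
try:print(red(im,(280,145,315,190)),red(b,(280,145,315,190)))
except Exception as e:print(e)
E
```

```text
t 21.4 tcp [ 0.4195 -0.1059  0.2305] ya -61.5 F [ 0.16 -0.15 -0.13] q7 [  4.  17.   7. 117.  -2.  47. -49.]
tcp polar mm 100.77559462596723 -176.3615211655948
handle r 0.08328442094642054 th 30.538833291101348 px (array([245.13496933, 197.03067485]), 163, (np.int64(239), np.int64(251), np.int64(189), np.int64(205)))
F tool [ 0.5  0.1 -0.1]
(array([297.72058824, 167.69852941]), 272, (np.int64(292), np.int64(303), np.int64(154), np.int64(181))) (array([296.44160584, 167.60948905]), 274, (np.int64(291), np.int64(302), np.int64(154), np.int64(181)))
```

View pics/s17.png

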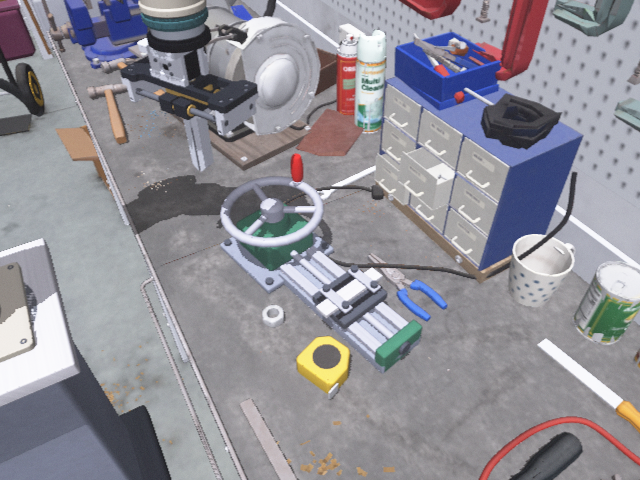

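The handle is back within about 2 px (roughly 3 mm) of its start, and the carriage has advanced. The nut (272,315), tape (324,364) and pliers look unmoved, and the arm is clear. I'll hand the job in.

```bash
python3 -c "
from rig import manip
s=manip.sense();print(abs(s['joint_vel']).max(),s['ft_force']);print(manip.close_job())"
```

```text
0.41670986843409347 [ 0.85909116  0.03037806 -0.04408494]
the job is handed in; nothing more can be done
None
```

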